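Tare the connector counter's bench scale for its tray

TASK

Tare the bench scale for weighing out connectors: put the empty sheet-metal tray gently on the scale's pan and let go, then turn the dial's big bezel ring, by pressing its rim down against its spring (under 25 N) and dragging it round, until its zero mark stands at the pointer. Do not force the scale, and leave the other things on the bench where they are.

Things in the scene. Friction and masses are not known exactly. Their poses are not given: they have to be found in the camera images.
- scale: Bench scale, a low grey housing 190 x 300 mm (x, y) and 50 mm high, fixed to the bench. Origin: centre of its underside. The pan's centre is at y = +78 mm, the dial's axis at y = -72 mm in its frame.
- pan_center (a point): Centre of the upper face of the scale's flat steel pan, 72 mm above the bench when empty. Pan 150 x 116 mm (along the scale's x, y) with a rim 3 mm thick and 4 mm high above this face. It is sprung: it sinks straight down 2 mm per newton, and strikes its stop after 14 mm.
- bezel_top (a point): Centre of the dial at the level of the bezel's upper face, 76 mm above the bench; x points to the zero mark. The bezel is a black knurled rubber ring, flat on top, outer radius 68 mm, inner 45 mm (press it at radius 55 mm), round a clear window; too wide to grasp. It is sprung: 3 N starts it down, 17 N has it on its hard stop after 3.5 mm; let go, it rises again.
- bezel (a joint): Angle of the bezel, rad, clockwise from above, no end stops, starts anywhere. At 0 the zero mark lies on the scale's +x side; the mark is at the pointer when this equals pointer up to whole turns. It turns stiffly (about 4 N along the rim), stays where left and carries the dial plate. A fingertip drags it if pressed on with some 10 to 15 N and slips if lighter; its grip varies.
- zero_mark (a point): The zero mark on the dial plate: the point 40 mm from the dial's axis on the solid black wedge (18 mm long, tip towards the axis; the other divisions are thin lines). A white bar across the bezel's upper face stands at the same angle.
- pointer (a joint): Angle of the pointer, rad, clockwise seen from above. 0, along the scale's +x, with the pan empty; the pan's load turns it clockwise (0.17 rad per mm that the pan sinks). The tray's weight is not known beforehand.
- pointer_tip (a point): Tip of the thin dark steel pointer, 40 mm from the dial's axis, under the window.
- tray: Empty open tray of bare sheet metal, 100 x 60 x 40 mm (x, y, z), walls 3 mm; 0.15 to 0.37 kg. Origin: centre of its underside. Best grasped over its 60 mm width (along its y).
- carton: Bystander: closed cardboard box 95 x 65 x 50 mm, origin at the centre of its underside. It and the tray lie one on each side of the scale.
- wrench: Bystander: a steel wrench lying beyond the scale.
- adapter: Bystander: a brass connector adapter, 28 mm across and 44 mm high, standing on the bench; origin at the centre of its underside.
- scale_pan (a joint): How far the scale's pan has sunk, m: 0 empty, 0.014 on its stop.

How it is judged (in metres and radians):
On the way, in this order (a step that is already met when the one before it is completed fails the run):
1. The tray stands flat on the scale's pan, let go, and the pan has come to rest (contact force between tray and scale_pan above 1 N and contact force between the fingers and tray below 0.1 N and angle between tray's own z axis and vertical below 0.05 rad and horizontal distance between tray and pan_center below 0.04 m and linear speed of tray below 0.01 m/s), for 0.3 s.
2. With the tray standing there, the zero mark on the dial is within 3 mm of the pointer's tip (horizontal distance between zero_mark and pointer_tip below 0.003 m and contact force between tray and scale_pan above 1 N), for 0.2 s.
At the end, for the whole second after the job is handed in: The tray stands flat and at rest on the pan, its centre within 40 mm of the pan's centre, and the dial's zero mark is within 3 mm of the pointer's tip (seen from above, 40 mm from the axis); the tray and the bezel are let go (all of step 2 and contact force between the fingers and tray below 0.1 N and angle between tray's own z axis and vertical below 0.05 rad and horizontal distance between tray and pan_center below 0.04 m and linear speed of tray below 0.01 m/s and contact force between the fingers and bezel below 0.1 N); the robot touches nothing.
It fails at once if The pan is driven down 13 mm or more, nearly to its stop (tray dropped or pressed on it) (value of joint scale_pan above 0.013 m).
It fails at once if The bezel is pushed with more than 25 N (contact force between anything else and bezel above 25 N).
It fails at once if The carton, the wrench or the adapter is moved by more than 20 mm (distance of any of carton, wrench, adapter from where it was at the start of the episode above 0.02 m).
It also fails if it takes over 64 s, if anything falls off the work surface, if the arm or the gripper's body presses on something with over 40 N, if the wrist force passes 120 N, or if a joint passes its speed limit or range.

ROBOT

A 6-joint arm with a two-finger parallel gripper is mounted at the origin on the work surface. World frame = base frame: x ahead of the robot, y to its left, z up, the work surface at z = 0. Lengths are in mm, angles in degrees, forces in N, time in s.
With the tool pointing down it reaches from about 325 to 925 mm from the base axis. Payload 3.1 kg.
Tool frame: the origin (TCP) lies at the very end of the fingers, on their centre line; the grasp point (between the pads) lies grasp_offset behind it (grasp_offset is the distance from the TCP to the grasp point, in mm); z points along the fingers, x is the direction in which the jaws open and shut, and the axes are right-handed (so a half turn about z gives the same grasp; the last joint's range is limited). The gripper opens to 85 mm and grips with 20 to 120 N. Pads are 22 mm wide; open, the fingers measure 114 mm over their backs; the gripper's body (76 mm by 85 mm) begins 54 mm behind the grasp point. The pads swing forward as they close: fully open they stand 13 mm farther back than shut.
Start: joints at [66.91, 12.427, 92.441, -0, 75.132, -6.429], TCP at [179.18, 598.777, 231.3] pointing down, gripper open.
Joint ranges: [-157.48, 157.48], [-44.54, 120.13], [17.64, 146.25], [-64.5, 244.5], [7.68, 150.69], [-147.95, 147.95]. Speed limits (degrees/s): [159.86, 159.86, 180, 180, 180, 180].

INTERFACE

Orientations are given as [roll, pitch, yaw] about the fixed x, y, z axes, in that order (R = Rz(yaw) Ry(pitch) Rx(roll)).
In Python, from station import * gives the robot as it stands. Calls block until the motion is done:
- goto(position, orientation): joint-space move of the TCP to a pose.
- move_l(position, attitude=None, speed=150): straight line of the TCP; attitude=None keeps the orientation; speed is the mean speed in mm/s.
- move_j(angles): joint-space move.
- grip(opening, squeeze=None): finger opening in mm; squeeze is the grip in N (None keeps the last); returns when the fingers have stopped.
- wait(seconds).
- solve_ik(position, orientation): joint angles nearest the present ones, or None.
- get_obs(): the state.
- get_image(name): name is "side" or "top" or "wrist"; returns the picture (480x640x3 uint8, red, green, blue); there is no depth.
- get_calibration(name): a dict with "fx", "fy", "cx", "cy" (pixels), "R" (3x3) and "t" (3): a world point X has camera coordinates R X + t; the wrist camera has in their place "mount" (4x4, takes a point from camera to tool coordinates, whose origin is the TCP and whose axes are the tool frame's). Camera axes: x right, y down, z forward; pixel columns grow to the right and rows downward; lengths in mm; the calibration is good to about 2 mm. A picture is of the moment at which its call begins: read the wrist's pose just before it. get_calibration takes no time and is no camera call.
A pose or a line that the arm cannot do raises Unreachable and nothing moves.
- sign_off(): hands the job in, once; it reports no verdict.
Trained networks look in the newest picture that a camera, given by its name, has taken for a name from the list of things; names that differ only in an ending like _2 or _b are one class to them, and where a whole thing is asked for, a point or a joint stands for the part that bears it (a point fixed in the world has none). Each returns a list of dicts, best first, with "score" (0 to 1); they miss things now and then, are a little off and sometimes report something else, mostly with a low value. They report only what shows in the picture. A call takes as long as a camera call.
- spot_in(name, camera): "extent" ([centre column, centre row, width, height] in pixels, round what is visible of it).
- regions_of(name, camera): "region" (480x640 bool, what is visible of it) and "extent" ([centre column, centre row, width, height] in pixels, round what is visible of it).
The state is a dict: "t": time; "joint_pos": joint angles; "qvel": joint speeds; "effort": joint torques, N m; "tcp_pos": TCP position; "ee_rot": TCP orientation; "wrist_force": force on the tool from outside, world axes, zero at the start; "moment": the same for the moment, N m; "grip_width": finger opening in mm.
Only numpy, scipy, OpenCV 4.12 (cv2) and the standard library are available. Lean on these libraries where they do the work, as an engineer would, in place of code of your own. Each camera call takes 0.05 s, during which the arm holds its last target. There are 200 camera calls.

## Working session

There is one attempt and no reset: what is moved stays moved. The work goes in short steps, each a Python script; the robot and the scene stay as the last script left them, time stands still between calls to the robot, and variables do not carry over. Pictures are saved under pics/ and viewed, about 8 in all and at most 12, crops included, and the job is handed in when it is done.

```bash
mkdir -p pics; ls; python3 - <<'E'
from station import *
import cv2,numpy as np
o=get_obs();print(o)
for c in("top","side"):
    im=get_image(c);cv2.imwrite(f"pics/{c}0.png",im[:,:,::-1])
    k=get_calibration(c);print(c,k)
    for n in("scale","tray","carton","wrench","adapter","bezel","zero_mark","scale_pan"):
        print(n,[(round(d["score"],2),np.round(d["extent"],1).tolist()) for d in spot_in(n,c)[:2]])
print(get_calibration("wrist"))
E
```

```text
pics
{'t': 0.0, 'joint_pos': array([ 6.69105852e+01,  1.24778832e+01,  9.25302979e+01, -8.05120288e-04,
        7.51302042e+01, -6.42680658e+00]), 'qvel': array([-0.06199942, -0.03715334,  0.08892374,  0.02462885, -0.00756712,
       -0.05290097]), 'effort': array([-2.09780305e-04, -3.96861219e+01, -3.03848362e+01, -2.33863775e-04,
        9.81764286e-03, -1.62824165e-05]), 'tcp_pos': array([178.849514  , 598.00632922, 229.9394879 ]), 'ee_rot': array([-1.79985283e+02,  1.37602726e-01,  7.33376170e+01]), 'wrist_force': array([-0.22862411,  0.44989594,  0.4526272 ]), 'moment': array([0.00036216, 0.01874441, 0.04978878]), 'grip_width': 85.50189801567167}
top {'fx': 523.7110566564386, 'fy': 523.7110566564386, 'cx': 325.5483832144531, 'cy': 232.6126702322246, 'R': array([[ 0.00164437, -0.99939368,  0.03477884],
       [-0.99602384, -0.00473467, -0.08896123],
       [ 0.08907196, -0.03449426, -0.99542771]]), 't': array([ -16.49748444,  638.53341313, 1070.97577347])}
scale [(0.76, [311.7, 259.3, 150.0, 96.8])]
tray [(0.74, [171.3, 281.2, 38.3, 52.2])]
carton [(0.59, [484.7, 281.7, 45.2, 47.
[... 762 characters left out ...]
[250.1, 263.4, 80.1, 10.6])]
adapter [(0.7, [262.2, 342.9, 18.9, 29.1])]
bezel [(0.76, [336.9, 230.1, 58.5, 27.8]), (0.73, [263.0, 341.3, 19.2, 27.6])]
zero_mark [(0.76, [337.6, 230.8, 62.9, 29.5])]
scale_pan [(0.8, [338.6, 262.7, 76.9, 34.8])]
{'fx': 423.44311603120326, 'fy': 423.44311603120326, 'cx': 320.02751718712335, 'cy': 239.77998230451377, 'mount': array([[ 9.99999773e-01, -3.28146281e-04, -5.88112906e-04,
        -8.89548967e-01],
       [ 4.73344365e-04,  9.63649185e-01,  2.67170402e-01,
        -6.79241495e+01],
       [ 4.79063548e-04, -2.67170620e-01,  9.63649122e-01,
        -1.41838863e+02],
       [ 0.00000000e+00,  0.00000000e+00,  0.00000000e+00,
         1.00000000e+00]])}
```

View top.

View pics/top0.png

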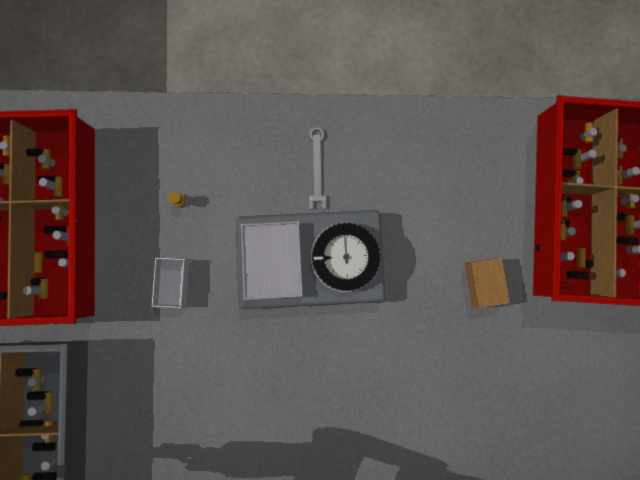

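```bash
cat > h.py <<'E'
from station import *
import cv2,numpy as np
from scipy.spatial.transform import Rotation as Ro
def cam(c,o=None):
    k=get_calibration(c)
    if c=="wrist":
        T=np.eye(4);T[:3,:3]=Ro.from_euler('xyz',o['ee_rot'],degrees=True).as_matrix();T[:3,3]=o['tcp_pos']
        M=T@k['mount'];R=M[:3,:3].T;t=-R@M[:3,3]
    else:R,t=k['R'],k['t']
    return k,R,t
def px2w(c,uv,z,o=None):
    k,R,t=cam(c,o)
    d=R.T@np.array([(uv[0]-k['cx'])/k['fx'],(uv[1]-k['cy'])/k['fy'],1]);C=-R.T@t
    return C+d*(z-C[2])/d[2]
def w2px(c,X,o=None):
    k,R,t=cam(c,o);p=R@np.array(X)+t
    return np.array([k['fx']*p[0]/p[2]+k['cx'],k['fy']*p[1]/p[2]+k['cy']])
def snap(c,f):
    o=get_obs();im=get_image(c);cv2.imwrite(f,im[:,:,::-1]);return o,im
E
python3 - <<'E'
from h import *
try: print("go",grasp_offset)
except NameError as e: print(e)
for n,z in (("tray",40),("carton",50),("wrench",5),("adapter",44),("bezel",76),("scale_pan",76)):
    r=regions_of(n,"top")[0]["region"].astype(np.uint8)
    c=max(cv2.findContours(r,0,2)[0],key=cv2.contourArea).reshape(-1,2)
    w=np.array([px2w("top",p,z)[:2] for p in c],np.float32)
    print(n,cv2.minAreaRect(w))
E
```

```text
go 18.700000000000003
tray ((534.6893920898438, 303.32476806640625), (69.09999084472656, 100.58242797851562), 87.01676940917969)
carton ((534.1664428710938, -346.75244140625), (92.9569320678711, 78.67613220214844), 8.773710250854492)
wrench ((782.941162109375, 2.4901113510131836), (173.9290008544922, 32.36903762817383), 0.24562852084636688)
adapter ((705.3702392578125, 291.66082763671875), (33.904296875, 21.662660598754883), 45.44550323486328)
bezel ((587.8937377929688, -54.099609375), (132.32090759277344, 132.66566467285156), 0.05825990438461304)
scale_pan ((579.5570678710938, 96.2869873046875), (150.38623046875, 117.3875961303711), 3.5212900638580322)
```

Top view: the pan is at about px (272,260), the bezel at (346,258) with its white bar at the left (+y, about -90°), and the pointer is up (+x). The tray is at (170,282) and the carton at (487,282). Next, a close look at the tray.

```bash
python3 - <<'E'
from h import *
goto([500,300,220],[180,0,88]); wait(.3)
o,im=snap("wrist","pics/w1.png")
print(o['tcp_pos'],o['ee_rot'],o['t'],o['wrist_force'])
r=regions_of("tray","wrist")[0]; print(r["score"],r["extent"])
cv2.imwrite("pics/w1m.png",r["region"].astype(np.uint8)*255)
for z in(0,40):
    c=max(cv2.findContours(r["region"].astype(np.uint8),0,2)[0],key=cv2.contourArea).reshape(-1,2)
    w=np.array([px2w("wrist",p,z,o)[:2] for p in c],np.float32);print(z,cv2.minAreaRect(w))
E
```

```text
[499.6535238  300.62673639 219.99980926] [-1.79999478e+02 -2.86784493e-03  8.80650793e+01] 3.1083 [ 0.56964715 -0.13621819 -0.32787394]Traceback (most recent call last):
  File "<stdin>", line 5, in <module>
IndexError: list index out of range
```

View pics/w1.png

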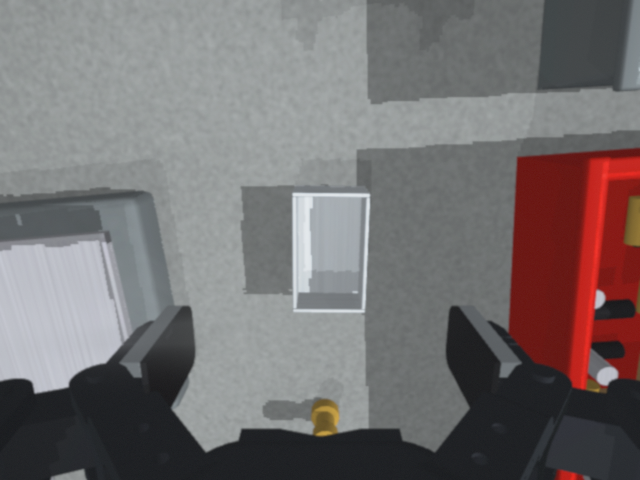

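The wrist view shows the tray's rim corners at about (293,194), (370,194), (366,311) and (294,311). The adapter is at (325,415).

```bash
python3 - <<'E'
from h import *
o=get_obs()
P=[px2w("wrist",p,40,o)[:2] for p in((293,194),(370,194),(366,311),(294,311))]
P=np.array(P);print(P.round(1),P.mean(0))
print([np.linalg.norm(P[i]-P[i-1]).round(1) for i in range(4)])
d=(P[3]+P[2]-P[0]-P[1]);print(np.degrees(np.arctan2(d[1],d[0])))
print(w2px("wrist",[534.7,300,40],o))
E
```

```text
[[483.7 279.3]
 [485.8 338.2]
 [583.2 334.6]
 [581.2 275.1]] [533.49050465 306.77970181]
[np.float64(97.5), np.float64(59.0), np.float64(97.5), np.float64(59.6)]
-2.301016033331532
[322.26339823 256.48548761]
```

```bash
python3 - <<'E'
from h import *
A=[180,0,87.7]
goto([533.5,306.5,90],A)
move_l([533.5,306.5,11],A,speed=120)
f0=get_obs()['wrist_force']
w=grip(55,35);o=get_obs();print(o['grip_width'],o['tcp_pos'],f0,o['wrist_force'])
move_l([533.5,306.5,60],speed=80);wait(.3)
f=np.mean([get_obs()['wrist_force'] for _ in range(5)],0);print("lift",f,get_obs()['grip_width'])
move_l([533.5,306.5,170],speed=200)
B=[180,0,93.3]
goto([579.6,96.3,170],B);wait(.3)
o,im=snap("side","pics/s2.png");print(o['tcp_pos'],o['wrist_force'],o['t'])
snap("wrist","pics/w2.png")
a=cv2.imread("pics/s2.png")[150:390,200:520];b=cv2.imread("pics/w2.png")
cv2.imwrite("pics/c2.png",np.vstack([cv2.resize(a,(400,300)),cv2.resize(b,(400,300))]))
E
```

```text
59.52594792610334 [534.63209729 307.06114538  12.41302716] [-0.15440015 -0.1464466   0.10281763] [-0.79872081  0.52735678  3.56155443]
lift [ 0.58395741 -0.38282024 -3.18223255] 58.872776992674076
[579.45245911  97.60016158 169.98388184] [ 0.37657331 -0.37077652 -2.3006231 ] 7.9083
```

View pics/c2.png

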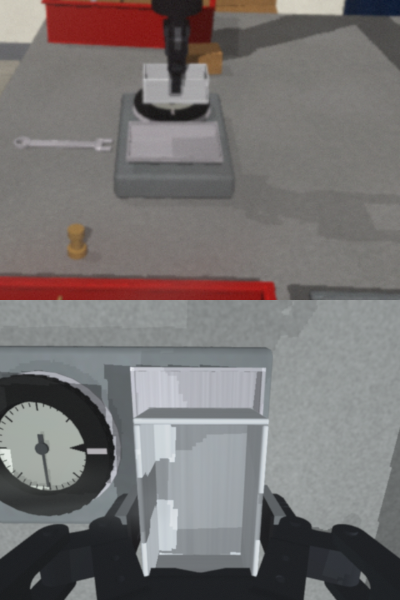

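The tray is held level over the pan (lower picture), with the zero wedge and white bar on the dial's pan side. I'll lower it with the wrist force watched.

```bash
python3 - <<'E'
from h import *
X=[579.6,96.3]
move_l(X+[100],speed=120);move_l(X+[88],speed=40);wait(.2)
fz=lambda:np.mean([get_obs()['wrist_force'][2] for _ in range(4)])
f0=fz();print("f0",f0)
z=88
while z>78:
    z-=1;move_l(X+[z],speed=25);wait(.1);f=fz();print(z,round(get_obs()['tcp_pos'][2],1),round(f-f0,2))
    if f-f0>2.2:break
g=get_obs()['grip_width'];grip(64);wait(.2);grip(74);wait(.3)
move_l(X+[z+20],speed=60);move_l(X+[200],speed=200);wait(.2)
print(get_obs()['t'],fz())
# look: back off so the wrist camera sees the dial
A=[180,0,93.3]
goto([540,-54,230],A);wait(.3)
o,im=snap("wrist","pics/w3.png");print(o['tcp_pos'],o['ee_rot'],o['t'])
for n in("bezel","zero_mark","pointer_tip","tray"):print(n,[(round(d["score"],2),np.round(d["extent"],1).tolist()) for d in spot_in(n,"wrist")[:3]])
print("ctr",w2px("wrist",[587.9,-54.1,76],o))
E
```

```text
f0 -2.0012553704958087
87 87.0 0.23
86 85.9 -0.61
85 85.0 -1.7
84 84.1 -1.28
83 83.1 -0.3
82 82.1 0.73
81 81.2 0.28
80 80.1 1.55
79 79.1 2.25
14.875 0.30217842865100847
[540.12728714 -52.7072373  229.53378385] [-1.79960951e+02 -2.46602475e-02  9.34175755e+01] 15.85
bezel [(0.88, [314.6, 274.7, 189.0, 170.4])]
zero_mark [(0.69, [314.5, 276.9, 181.6, 173.7])]
pointer_tip [(0.74, [303.5, 287.5, 56.6, 40.4]), (0.59, [532.6, 291.6, 123.9, 151.2])]
tray [(0.7, [529.9, 290.0, 124.3, 149.0]), (0.35, [313.5, 276.0, 183.2, 171.4])]
ctr [315.48475935 283.86236615]
```

View pics/w3.png

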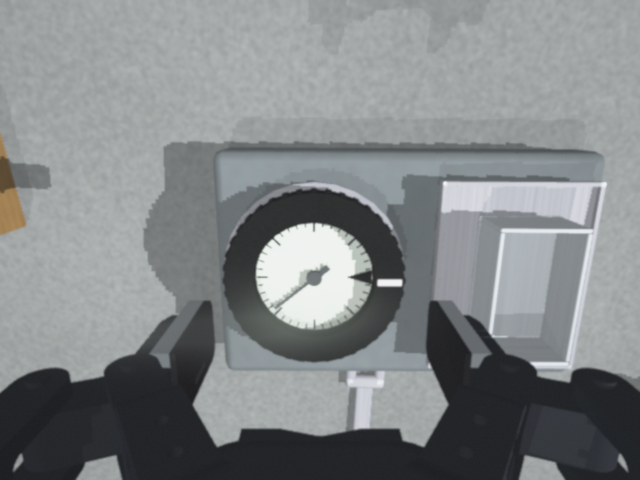

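Wrist view: dial centre about (314,277), wedge about (360,277), white bar (390,283) and pointer tip about (275,307). The tray is on the pan, with its rim at (502,230)-(574,367). Measuring these next.

```bash
python3 - <<'E'
from h import *
o=get_obs()
P=np.array([px2w("wrist",p,106,o)[:2] for p in((502,230),(594,231),(574,367))]);print("tray",P.round(1),"ctr",(P[0]+P[2])/2)
P=np.array([px2w("wrist",p,76,o)[:2] for p in((443,183),(605,183))]);print("pan near corners",P.round(1))
c=px2w("wrist",(314,277),70,o);print("c",c)
for n,p,z in(("tip",(275,307),70),("wedge",(360,277),70),("bar",(390,283),76)):
    d=px2w("wrist",p,z,o)-(c if z==70 else px2w("wrist",(314,274.7),76,o));print(n,np.hypot(*d[:2]),-np.degrees(np.arctan2(d[1],d[0])))
im=cv2.imread("pics/w3.png")[170:380,200:430];cv2.imwrite("pics/d3.png",cv2.resize(im,None,fx=3,fy=2.8,interpolation=2)[:590])
E
```

```text
tray [[532.2  62.9]
 [529.4 122.5]
 [628.7 131.2]] ctr [580.43198946  97.08865714]
pan near corners [[507.7  29.6]
 [501.2 142.6]]
c [584.96225033 -56.54902914  70.        ]
tip 39.05334639582598 47.49041941018109
wedge 34.865059179038795 -93.31306191068674
bar 57.038557737867926 -86.69488116890534
```

View pics/d3.png

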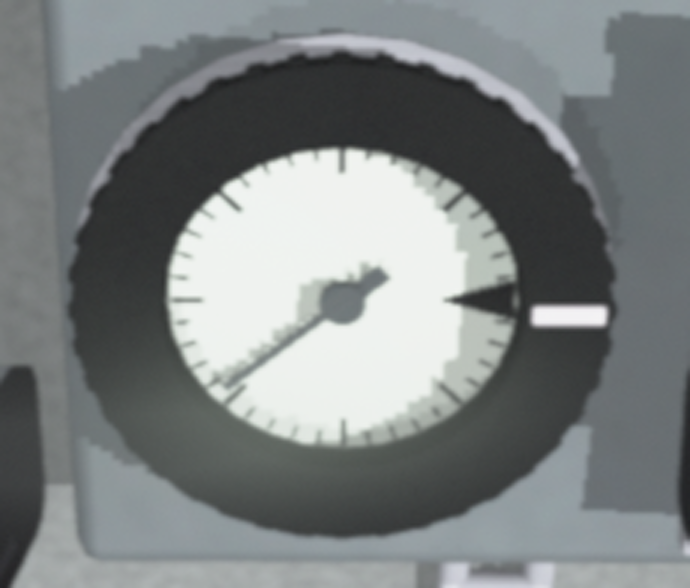

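The tray is centred (580,97) and the pointer is at about +47°, with the wedge about 138° short of it clockwise. I'll press the bezel and drag, with the hand turning along and z controlled by force.

```bash
cat >> h.py <<'E'
C=np.array([586.5,-55.5]);RAD=55
fz=lambda n=4:np.mean([get_obs()['wrist_force'][2] for _ in range(n)])
def pose(th,z):
    a=np.radians(th);return [C[0]+RAD*np.cos(a),C[1]+RAD*np.sin(a),z],[180,0,th+90]
def drag(th0,dth,target=13,step=5,z0=81):
    """press at math angle th0, drag clockwise by dth deg (negative: ccw), lift"""
    p,A=pose(th0,110);goto(p,A);move_l(pose(th0,z0)[0],speed=80);wait(.3)
    f0=fz(8);z=z0;F=0
    while F<target-1.5 and z>71:
        z-=.8 if F<1 else .4
        move_l(pose(th0,z)[0],speed=20);wait(.08);F=fz()-f0
    print("pressed z",round(z,2),"F",round(F,1),"tcp",get_obs()['tcp_pos'].round(1),"f0",round(f0,2))
    n=max(1,int(np.ceil(abs(dth)/step)));L=[]
    if z>71:
      for i in range(1,n+1):
        p,A=pose(th0-dth*i/n,z);move_l(p,A,speed=30)
        w=get_obs()['wrist_force'];F=fz()-f0
        L.append((round(F,1),round(float(np.hypot(w[0],w[1])),1)))
        if F>20:print("too hard");z+=1;break
        z-=np.clip((target-F)/4*.4,-.5,.4)
    print(L)
    q=get_obs()['tcp_pos'];move_l([q[0],q[1],q[2]+5],speed=40);move_l([q[0],q[1],115],speed=150);print("t",get_obs()['t'])
def look(f):
    goto([540,-54,230],[180,0,93.3]);wait(.3)
    o,im=snap("wrist",f);cv2.imwrite(f.replace(".png","c.png"),cv2.resize(im[170:380,200:430,::-1],None,fx=2.6,fy=2.6,interpolation=2));return o
E
python3 - <<'E'
from h import *
grip(0)
for th in(40,-30,-100):
    print(th,solve_ik(*pose(th,76)))
drag(40,40)
look("pics/w4.png")
E
```

```text
40 [  -8.22562294   22.51538391   97.70441089    0.           59.7802052
 -138.22562294]
-30 [-1.37407439e+01  2.36270783e+01  9.61549357e+01 -2.54444375e-14
  6.02179860e+01 -7.37407439e+01]
-100 [-1.76077622e+01  1.81144444e+01  1.03660538e+02 -2.54444375e-14
  5.82250180e+01 -7.60776222e+00]
pressed z 71.0 F 9.4 tcp [629.3 -20.   72.9] f0 1.11
[]
t 24.9833
```

View pics/w4c.png

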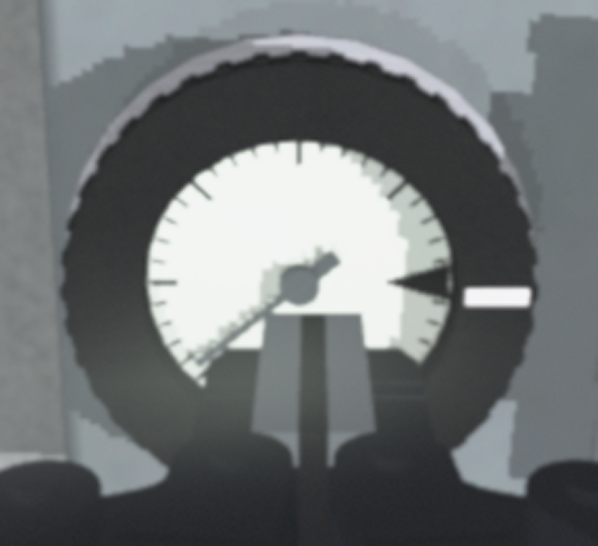

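The dial has not moved, because my z limit stopped the press early (arm compliance). The limit is now lower, and this is the long drag.

```bash
sed -i 's/z>71/z>66/g; s/z-=.8 if F<1 else .4/z-=1 if F<8 else .5/; s/goto(\[540,-54,230\]/goto([585,-54,230]/; s/im\[170:380,200:430/im[90:300,200:430/; s/z0=81/z0=77/' h.py
python3 - <<'E'
from h import *
drag(40,130,step=6.5)
o=look("pics/w5.png");print(o['t'],w2px("wrist",[586,-55,74],o))
E
```

```text
pressed z 70.0 F 11.9 tcp [629.5 -20.   72.4] f0 0.31
[(np.float64(10.7), 3.9), (np.float64(12.2), 4.5), (np.float64(11.7), 4.7), (np.float64(12.7), 4.1), (np.float64(12.9), 5.1), (np.float64(11.6), 5.0), (np.float64(13.2), 5.4), (np.float64(11.5), 5.7), (np.float64(11.9), 5.0), (np.float64(13.3), 5.6), (np.float64(12.3), 5.3), (np.float64(12.1), 5.2), (np.float64(12.8), 6.1), (np.float64(11.7), 4.4), (np.float64(11.6), 5.3), (np.float64(11.2), 4.5), (np.float64(11.7), 4.4), (np.float64(11.1), 4.6), (np.float64(11.7), 3.5), (np.float64(11.6), 3.4)]
t 38.4833
40.1583 [319.91587933 222.2885746 ]
```

View pics/w5c.png

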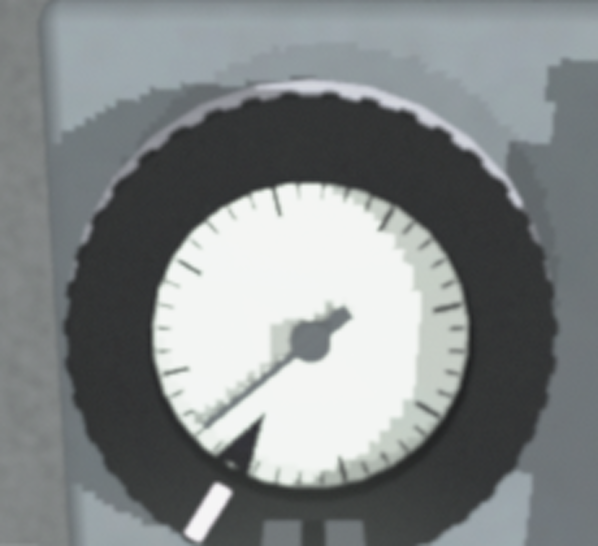

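The wedge now lies just short of the pointer: centre (310,341), pointer tip (205,427), wedge tip (264,415) to base (236,463) in the crop. Measuring the remaining angle.

```bash
python3 - <<'E'
from h import *
o=get_obs()
W=lambda x,y,z:px2w("wrist",(200+x/2.6,90+y/2.6),z,o)[:2]
ang=lambda d:-np.degrees(np.arctan2(d[1],d[0]))
c=W(310,341,70);print(c)
for n,a,b in(("ptr",c,W(205,427,70)),("wedge axis",W(264,415,70),W(236,463,70)),("wedge from hub",c,W(236,463,70)),("wedgetip from hub",c,W(264,415,70)),("bar",W(223,487,76),W(194,537,76)),("tick opp",c,W(391,215,70)),("t2",c,W(170,372,70)),("t3",c,W(460,304,70))):print(n,np.linalg.norm(b-a).round(1),ang(b-a).round(1))
E
```

```text
[586.22673509 -55.46487374]
ptr 39.4 46.7
wedge axis 16.7 26.4
wedge from hub 42.1 27.4
wedgetip from hub 25.4 28.0
bar 17.7 26.3
tick opp 41.5 -151.1
t2 40.6 74.0
t3 43.1 -107.5
```

```bash
python3 - <<'E'
from h import *
drag(10,21.5,step=5.5)
o=look("pics/w6.png");print(o['t'])
E
```

```text
pressed z 70.5 F 12.1 tcp [641.4 -46.   72.7] f0 -0.49
[(np.float64(11.7), 3.5), (np.float64(11.5), 4.9), (np.float64(11.6), 4.5), (np.float64(11.4), 4.7)]
t 46.7
47.575
```

View pics/w6c.png

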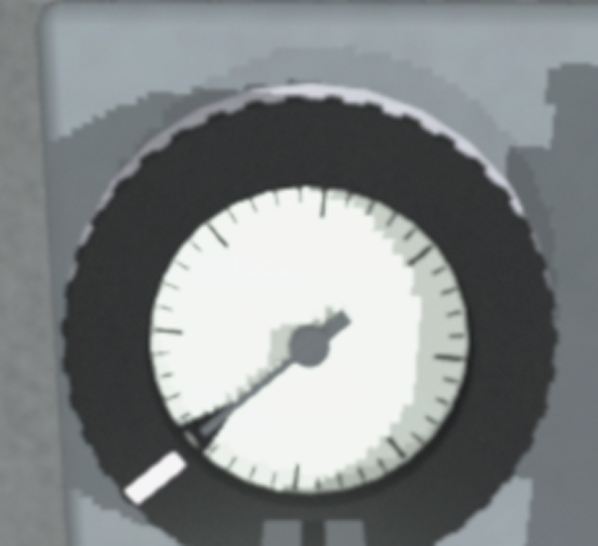

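The pointer now lies on the wedge (tip about (203,431), wedge base from (183,428) to (205,453)). Checking it numerically with the major ticks, and the bystanders and tray in the top view.

```bash
python3 - <<'E'
from h import *
o=get_obs()
W=lambda x,y,z:px2w("wrist",(200+x/2.6,90+y/2.6),z,o)[:2]
ang=lambda d:-np.degrees(np.arctan2(d[1],d[0]))
c=W(309,346,70)
print("ptr",ang(W(203,431,70)-c),"base",ang(W(194,441,70)-c))
T=np.array([W(*p,70) for p in((170,331),(450,357),(323,200),(296,478),(398,447),(219,236),(421,254))])
for cc in(c,W(309.5,341,70)):
    m=np.array([(ang(t-cc))%45 for t in T]);print(m.round(1))
print("bar",ang(W(133,495,76)-W(183,460,76)))
get_image("top")
for n,z in(("tray",106),("carton",50),("wrench",5),("adapter",44)):
    for d in spot_in(n,"top")[:1]:print(n,np.round(d["extent"],1))
E
```

```text
ptr 47.3212845013915 base 46.48376437908062
[3.1 1.3 2.1 2.3 1.1 3.2 1.6]
[0.9 3.4 2.1 2.3 2.6 1.7 3.1]
bar 50.90525299553908
tray [269.9 258.4  36.5  53. ]
carton [485.8 282.   44.6  49.3]
wrench [319.  170.8  15.2  72.1]
adapter [176.7 199.4  18.   13.9]
```

```bash
python3 -c "
from station import *
print(get_obs()['wrist_force'],get_obs()['t']);print(sign_off())"
```

```text
[ 0.68305595  0.47071925 -0.72168174] 47.875
the job is handed in; nothing more can be done
None
```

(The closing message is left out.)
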